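# Turn a centrepiece base over on the tipping ramp and set it on the gluing board

## Task

One of the two wooden centrepiece bases lies upside down, with its four rubber feet in the air: let it go across the top edge of the plywood ramp so that it tips over the edge by itself and comes to rest on its feet. Then set it feet down on the gluing board, squared up and midway across, with a short end snug against the stop bar, and let go. Leave the other base, the skull, the bone and the roll of tape where they are.

Things in the scene. Friction and masses are not known exactly. Their poses are not given: they have to be found in the camera images.
- base: The base that starts upside down: brown wooden slab 90 x 60 x 10 mm (x, y, z), about 90 g, with four black rubber feet (discs 14 mm across, 4 mm high, near the corners) on its -z face; a small steel insert in the smooth face. Origin in the slab's middle: 5 mm above the bench while feet up, 9 mm above its support when on its feet. z points away from the feet: down at the start, up when right.
- spare: The other base, the same in every way but standing on its feet already. Stays where it is. Which of the two lies to the robot's left varies.
- ramp: Tipping ramp, fixed. A plywood board 50 mm wide climbs at 38 degrees to a straight top edge 125 mm above the bench and ends there over an open drop; its leg stands 10 mm behind the edge. Origin on the bench under the middle of the edge; x is level and points to the drop side; the edge runs along y.
- ramp_edge (a point): Middle of the top edge; axes as the ramp's. A base held level, its 90 mm length along x, gripped by its long sides, its middle 20 to 30 mm past the edge (+x) and its underside a few mm above it, tips over when let go and ends on the mat turned over, its middle 50 to 95 mm from the edge, up to 20 degrees askew. Its middle 35 mm or more past the edge, it may not turn over.
- mat_middle (a point): Middle of the landing place on the black rubber mat (fixed, 4 mm thick), 90 mm from the edge along the ramp's x, at the mat's top, 4 mm above the bench. The mat is 170 mm wide (y) and runs from 160 mm behind the edge to 200 mm past it, where a low wooden bar closes it (12 mm thick, top 18 mm above the bench).
- board: Gluing board, fixed: light wood 170 x 100 x 8 mm (x, y, z), with a dark wooden stop bar 14 mm thick, 14 mm high above the board, across its whole width at its +x end. Origin under its middle, on the bench; its top is 8 mm above the bench.
- stop_face (a point): Where the stop bar's inner face meets the board's top, midway across: 71 mm from the board's middle along x, 8 mm above the bench. Axes as the board's: x points into the bar, y along it. A base rightly set has its origin at x = -45 mm, y = 0, z = 9 mm from here, its long side along x, either way round.
- skull: Ivory plastic prop skull, about 100 mm long and 104 mm high, standing on the bench. Bystander. Origin at its underside.
- bone: Ivory plastic prop bone, 174 mm long, lying on the bench. Bystander. Origin at its underside, mid-length.
- tape: Cardboard-brown roll, 96 mm across and 48 mm high, lying flat. Bystander. Origin at the middle of its underside.

How it is judged:
By the outcome, as a careful person would: the job done as asked, in the order asked, and still so for the second after the job is handed in, with the robot touching nothing.
It also fails if it takes over 58 s, if anything falls off the work surface, if the arm or the gripper's body presses on something with over 40 N, if the wrist force passes 120 N, or if a joint passes its speed limit or range.

## Robot

A 7-joint arm with a two-finger parallel gripper is mounted at the origin on the work surface. World frame = base frame: x ahead of the robot, y to its left, z up, the work surface at z = 0. Lengths are in mm, angles in rad, forces in N, time in s.
With the tool pointing down it reaches from about 400 to 875 mm from the base axis. Payload 4.4 kg.
Tool frame: the origin (TCP) lies between the finger pads; the fingertips stand ctrl.tcp_to_tips ahead of it and the grasp point (between the pads) lies 8 mm behind it (ctrl.tcp_to_tips is the distance from the TCP to the fingertips, in mm); z points along the fingers, y is the direction in which the jaws open and shut (so a half turn about z gives the same grasp; the last joint's range is limited). The gripper opens to 85 mm and grips with 20 to 120 N. Pads are 22 mm wide; open, the fingers measure 114 mm over their backs; the gripper's body (76 mm by 85 mm) begins 54 mm behind the grasp point. The pads swing forward as they close: fully open they stand 13 mm farther back than shut.
Start: joints at [-1.175, 0.628, 0.038, 1.517, -0.027, 0.996, -0.02], TCP at [289.594, 581.939, 242.313] pointing down, gripper open.
Joint ranges: [-3.06, 3.06], [-0.37, 2.12], [-1.25, 1.32], [0.18, 2.47], [-1.1, 4.24], [0.23, 1.98], [-2.94, 2.94]. Speed limits (rad/s): [2.57, 2.57, 3.14, 3.14, 3.14, 3.14, 3.14].

## Interface

Orientations are given as [roll, pitch, yaw] about the fixed x, y, z axes, in that order (R = Rz(yaw) Ry(pitch) Rx(roll)).
In Python, from cell import ctrl gives the robot as it stands.
- The arm moves only by the tool send_rows, never from a script. Its argument "rows" is a list of rows, each an object of numbers: "x", "y", "z": the shift along the world's x, y, z in cm; "roll": the turn about the world's z in degrees; "claw": the closure, from 0 (fully open) to 1 (shut). A call has 1 to 5 rows; each row is the pose to reach, as a shift and turn from the pose commanded when the call began; what a row does not reach only later rows make up. A row lasts 1/12 s, in which the tool goes at most 41.7 mm and 7.16 degrees, less where a joint would pass 70% of its speed; a pose out of reach is approached as far as the arm can. A call with a gripper value outside its range is refused whole. The fingers move at their own pace and stop on an object; the grip force is fixed at half the most. Time passes only in rows, so rows that repeat a pose let the fingers close. It gives the time, the measured TCP pose, the force and the opening at its end, in the units of the state.
- ctrl.read_state(): the state, without advancing time (a new reading comes with each control period).
- ctrl.get_image(name): name is "side" or "top"; returns (picture, depth): 384x512x3 uint8, blue, green, red; 384x512 float32, mm along the optical axis (not along the pixel's ray), 0 where there is no reading.
- ctrl.get_calibration(name): a dict with "intrinsics" (3x3 intrinsics, pixels), "T" (4x4, takes a point from camera to world coordinates). Camera axes: x right, y down, z forward; pixel columns grow to the right and rows downward; lengths in mm; the calibration is good to about 2 mm. A picture is of the moment at which its call begins. get_calibration takes no time and is no camera call.
- ctrl.finish_job(): hands the job in, once; it reports no verdict.
Trained networks look in the newest picture that a camera, given by its name, has taken for a name from the list of things; names that differ only in an ending like _2 or _b are one class to them, and where a whole thing is asked for, a point or a joint stands for the part that bears it (a point fixed in the world has none). Each returns a list of dicts, best first, with "confidence" (0 to 1); they miss things now and then, are a little off and sometimes report something else, mostly with a low value. They report only what shows in the picture. A call takes as long as a camera call.
- ctrl.recognise(camera, query): "uv" ([column, row] in pixels, amid what is visible of it).
- ctrl.regions_of(camera, query): "region" (384x512 bool, what is visible of it) and "uv" ([column, row] in pixels, amid what is visible of it).
- ctrl.place_of(camera, query): "uv" ([column, row] in pixels: a listed point, or the origin of a listed thing).
The state is a dict: "clock": time; "qpos": joint angles; "qd": joint speeds; "tau": joint torques, N m; "eef_pos": TCP position; "tool_rot": TCP orientation; "force": force on the tool from outside, world axes, zero at the start; "torque": the same for the moment, N m; "width": finger opening in mm.
Only numpy, scipy, OpenCV 4.12 (cv2) and the standard library are available. Lean on these libraries where they do the work, as an engineer would, in place of code of your own. Each camera call takes 0.05 s, during which the arm holds its last target. There are 200 camera calls.

## Working session

There is one attempt and no reset: what is moved stays moved. The work goes in short steps, Python scripts to look and compute and a tool call to move; the robot and the scene stay as the last step left them, time stands still between calls to the robot, and variables do not carry over. Pictures are saved under pics/ and viewed, on a budget of 10 in all, crops included, one or two more only if the job needs it, and the job is handed in when it is done.

Besides the shell and the picture viewer there is one more tool, called after "Request:" as name(argument=value, ...), one argument or row to a line, values as JSON. send_rows: Moves the arm, as the interface text tells. Its arguments: {"type":"object","properties":{"rows":{"type":"array"}},"required":["rows"]}

```bash
mkdir -p pics; ls; python3 - <<'E'
from cell import ctrl
import cv2,numpy as np
s=ctrl.read_state();print(s['clock'],s['eef_pos'],s['tool_rot'],s['width'],ctrl.tcp_to_tips)
ims=[]
for c in('top','side'):
    im,d=ctrl.get_image(c);np.savez('/tmp/%s0.npz'%c,im=im,d=d);ims.append(im)
    k=ctrl.get_calibration(c);print(c,k['intrinsics'],np.round(k['T'],3))
    for q in('base','spare','ramp','ramp_edge','mat_middle','board','stop_face'):
        print(q,[(np.round(r['uv']).tolist(),round(r['confidence'],2)) for r in ctrl.place_of(c,q)])
cv2.imwrite('pics/top0.png',cv2.resize(ims[0],(800,600)));cv2.imwrite('pics/side0.png',cv2.resize(ims[1],(800,600)))
print(ctrl.read_state()['clock'])
E
```

```text
pics
0.0 [289.30050889 581.39399737 241.37952062] [-3.13967911e+00  2.71540571e-05  2.67983950e+00] 85.37879632237323 11.0
top [[448.3411958    0.         254.81263132]
 [  0.         448.3411958  187.17405728]
 [  0.           0.           1.        ]] [[-2.200000e-02 -9.980000e-01  5.400000e-02  5.287850e+02]
 [-1.000000e+00  2.200000e-02  4.000000e-03 -7.176700e+01]
 [-5.000000e-03 -5.400000e-02 -9.990000e-01  1.343089e+03]
 [ 0.000000e+00  0.000000e+00  0.000000e+00  1.000000e+00]]
base [([329.0, 185.0], 0.66)]
spare [([270.0, 190.0], 0.77)]
ramp [([141.0, 222.0], 0.75)]
ramp_edge [([129.0, 219.0], 0.65)]
mat_middle [([174.0, 222.0], 0.73), ([380.0, 267.0], 0.44), ([131.0, 221.0], 0.25)]
board []
stop_face [([310.0, 246.0], 0.74)]
side [[468.41069718   0.         257.3465212 ]
 [  0.         468.41069718 193.10509709]
 [  0.           0.           1.        ]] [[ 9.900000e-01 -7.600000e-02  1.220000e-01  4.181540e+02]
 [-1.430000e-01 -5.790000e-01  8.030000e-01 -1.051577e+03]
 [ 1.000000e-02 -8.120000e-01 -5.840000e-01  8.260330e+02]
 [ 0.000000e+00  0.000000e+00  0.000000e+00  1.000000e+00]]
base [([285.0, 288.0], 0.56)]
spare [([270.0, 235.0], 0.94)]
ramp [([222.0, 162.0], 0.58)]
ramp_edge [([220.0, 128.0], 0.94)]
mat_middle [([227.0, 178.0], 0.84)]
board [([213.0, 248.0], 0.83)]
stop_face [([210.0, 269.0], 0.62), ([211.0, 248.0], 0.43)]
0.8
```

View pics/top0.png

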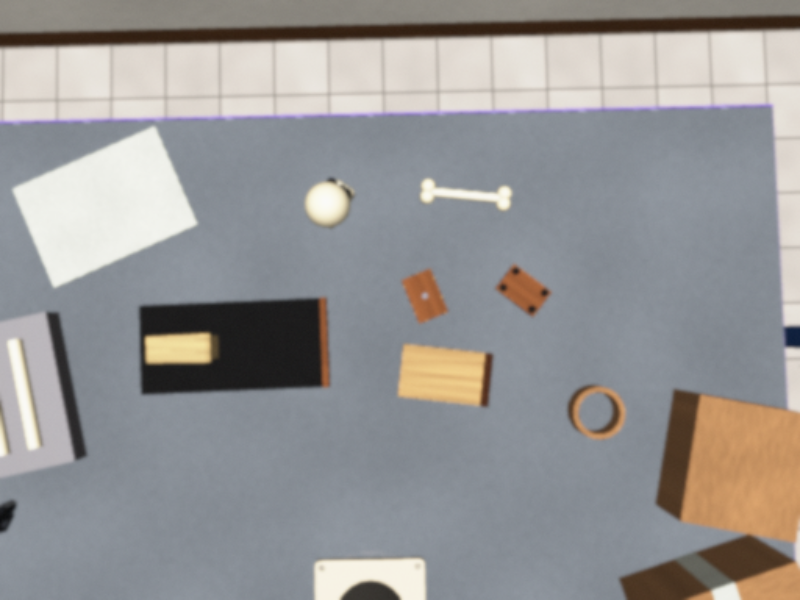

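View pics/side0.png

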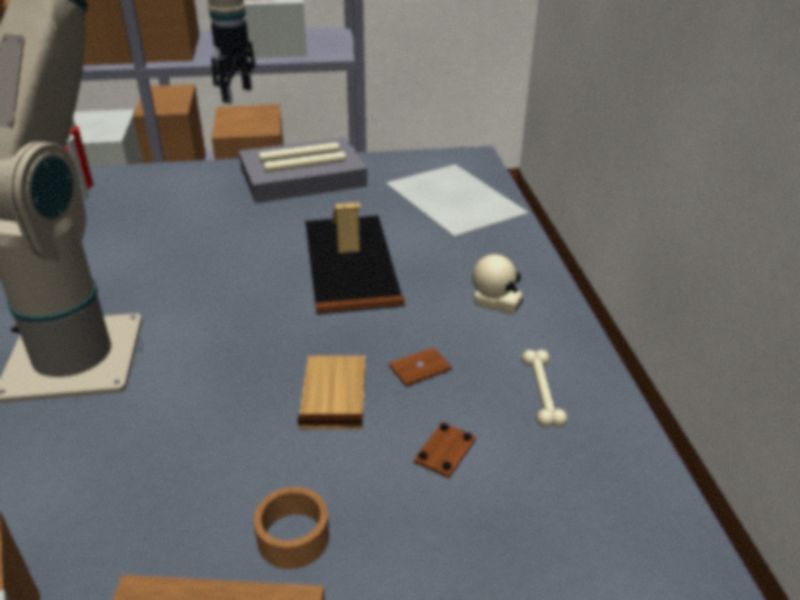

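The top view (800x600 scale) shows the feet-up base at (523,290), the spare at (425,296), the ramp on the mat with its drop edge at about x=212, the wooden bar closing the mat at x=323, and the board with its dark stop at (487,378). Next I'll measure the poses.

```bash
cat > h.py <<'E'
from cell import ctrl
import cv2,numpy as np
def plane(c,uv,z):
    k=ctrl.get_calibration(c);K=k['intrinsics'];T=k['T']
    uv=np.atleast_2d(uv).astype(float)
    r=np.c_[(uv-K[[0,1],[2,2]])/K[0,0],np.ones(len(uv))]@T[:3,:3].T
    o=T[:3,3];return o+r*((z-o[2])/r[:,2])[:,None]
def proj(c,P):
    k=ctrl.get_calibration(c);T=np.linalg.inv(k['T']);p=np.atleast_2d(P)@T[:3,:3].T+T[:3,3]
    q=p@k['intrinsics'].T;return q[:,:2]/q[:,2:]
def rect(c,mask,z):
    # min-area rectangle of the mask on plane z: centre, long, short, angle of long side (deg)
    m=cv2.resize(mask.astype(np.float32),None,fx=4,fy=4,interpolation=cv2.INTER_LINEAR)>.5
    cs,_=cv2.findContours(m.astype(np.uint8),cv2.RETR_EXTERNAL,cv2.CHAIN_APPROX_NONE)
    ct=max(cs,key=cv2.contourArea)[:,0]
    P=plane(c,(ct+.5)/4-.5,z)[:,:2].astype(np.float32)
    (x,y),(w,h),a=cv2.minAreaRect(P)
    if w<h:w,h,a=h,w,a+90
    return np.round([x,y,w,h,(a+90)%180-90],1)
E
python3 - <<'E'
from h import *
for c in('top','side'):
    im,d=ctrl.get_image(c)
    for q,z in(('base',10),('spare',14),('board',8)):
        for r in ctrl.regions_of(c,q):print(c,q,round(r['confidence'],2),np.round(r['uv']),rect(c,r['region'],z))
    for r in ctrl.regions_of(c,'ramp'):
        print(c,'ramp',round(r['confidence'],2),r['uv'],rect(c,r['region'],4),r['region'].sum())
    h=cv2.cvtColor(im,cv2.COLOR_BGR2HSV);m=(im.max(2)<50).astype(np.uint8)
    n,l,s,ce=cv2.connectedComponentsWithStats(m)
    i=[i for i in range(1,n)];
    for i in i:
        if s[i,4]>2000:print(c,'mat',s[i],rect(c,l==i,4))
    print(c,'edge',plane(c,[r['uv'] for r in ctrl.place_of(c,'ramp_edge')],125).round(1))
    # ramp top edge from depth: points above 60 mm
    k=ctrl.get_calibration(c);v,u=np.mgrid[:384,:512];K=k['intrinsics']
    P=np.stack([(u-K[0,2])/K[0,0]*d,(v-K[1,2])/K[0,0]*d,d],-1)@k['T'][:3,:3].T+k['T'][:3,3]
    for r in ctrl.regions_of(c,'ramp')[:1]:
        Q=P[r['region']];Q=Q[(Q[:,2]>30)&(Q[:,2]<140)];print('n',len(Q),'minmax',Q.min(0).round(),Q.max(0).round())
        mm=r['region']&(P[...,2]>40)
        print('wood',rect(c,mm,85))
    vis=im.copy()
E
```

```text
top base 0.64 [332. 183.] [ 599.9 -302.4   94.    62.7   51.7]
top spare 0.84 [272. 191.] [ 592.8 -114.2   92.1   63.3   21.4]
top board 0.89 [287. 243.] [ 442.1 -151.2  173.8  102.2   82.2]
top ramp 0.7 [148.5, 220.0] [505.8 251.  362.5 172.1 -88.7] 6815
top mat [  90  192  115   59 5175] [506.7 257.1 340.6 164.6 -88.8]
top edge [[511.7 269.4 125. ]]
n 664 minmax [478. 266.  31.] [530. 394. 127.]
wood [504.6 316.   97.6  52.6  89.6]
side base 0.93 [285. 288.] [ 597.6 -310.7   99.6   65.    51.8]
side spare 0.63 [266. 234.] [ 589.6 -124.    97.6   70.1   18.6]
side board 0.72 [212. 251.] [ 441.5 -157.4  174.9  102.3   82.4]
side ramp 0.84 [224.2, 168.9] [502.5 273.3 434.3 173.5 -88.2] 3265
side ramp 0.5 [317.6, 183.4] [786.7 120.  214.3 100.3  76.7] 968
side mat [ 331  111  173  273 2375] [ 957.2   -3.7 1205.1   27.6  -89.9]
side mat [ 196  139   60   54 2240] [503.3 260.8 319.8 166.5 -88.8]
side edge [[495.9 265.6 125. ]]
n 322 minmax [478. 259.  30.] [527. 368. 123.]
wood [499.2 270.3 141.8  53.9  84.5]
```

```bash
cat >> h.py <<'E'
from scipy.optimize import minimize
import itertools
def box(x0,x1,y0,y1,z0,z1):return np.array(list(itertools.product((x0,x1),(y0,y1),(z0,z1))),float)
BASE=[box(-45,45,-30,30,0,10)]
STAND=[box(-45,45,-30,30,4,14)]
BOARD=[box(-85,85,-50,50,0,8),box(71,85,-50,50,0,22)]
def ply(t=8):return np.array([[a,b,z-dz] for a,z in((0,125),(-158,3)) for b in(-25,25) for dz in(0,t)])
RAMP=[box(-160,200,-85,85,0,4),box(188,200,-85,85,0,18),ply(),box(-20,-10,-20,20,0,115)]
def render(c,parts,p,S=4):
    co,si=np.cos(p[2]),np.sin(p[2]);m=np.zeros((384*S,512*S),np.uint8)
    for b in parts:
        w=np.c_[p[0]+co*b[:,0]-si*b[:,1],p[1]+si*b[:,0]+co*b[:,1],b[:,2]+(p[3] if len(p)>3 else 0)]
        h=cv2.convexHull(((proj(c,w)+.5)*S-.5).astype(np.float32))
        cv2.fillConvexPoly(m,np.round(h*16).astype(np.int32),255,shift=4)
    return cv2.resize(m,(512,384),interpolation=cv2.INTER_AREA).astype(float)/255
def fit(masks,parts,p0,z=0):
    # masks {camera: bool}; maximise overlap; pose x,y,deg and the IoU
    f=lambda q:sum(np.abs(render(c,parts,[q[0],q[1],q[2]/60,z])-m).sum()/m.sum() for c,m in masks.items())
    q=[p0[0],p0[1],np.radians(p0[2])*60]
    for d in(8,3):
        s=np.array([q]+[np.add(q,e) for e in np.eye(3)*d])
        q=minimize(f,q,method='Nelder-Mead',options=dict(initial_simplex=s,xatol=.1,fatol=1e-4)).x
    return np.round([q[0],q[1],np.degrees(q[2]/60),f(q)],2)
def regs(c,q,new=True):
    if new:ctrl.get_image(c)
    r=ctrl.regions_of(c,q);return r[0]['region'] if r else None
E
time python3 - <<'E'
from h import *
for q,pt,p0 in(('base',BASE,(600,-302,51.7)),('spare',STAND,(593,-115,21)),('board',BOARD,(442,-152,-98)),('ramp',RAMP,(506,268,-88.8))):
    ms={c:regs(c,q) for c in('top','side')}
    for c in ms:print(q,c,fit({c:ms[c]},pt,p0))
    print(q,'both',fit(ms,pt,p0))
E
```

```text
base top [ 6.0024e+02 -3.0339e+02  4.9730e+01  7.0000e-02]
base side [ 5.9933e+02 -3.0628e+02  5.2690e+01  6.0000e-02]
base both [ 5.9953e+02 -3.0519e+02  5.1390e+01  1.6000e-01]
spare top [ 5.9289e+02 -1.1532e+02  2.0900e+01  8.0000e-02]
spare side [ 5.9074e+02 -1.2084e+02  2.2040e+01  1.4000e-01]
spare both [ 5.9209e+02 -1.1615e+02  2.0860e+01  2.7000e-01]
board top [ 4.4241e+02 -1.5002e+02 -9.7410e+01  6.0000e-02]
board side [ 4.4209e+02 -1.5231e+02 -9.6760e+01  6.0000e-02]
board both [ 4.4231e+02 -1.5184e+02 -9.7220e+01  1.2000e-01]
ramp top [ 5.0572e+02  2.7140e+02 -8.8550e+01  2.0000e-02]
ramp side [ 5.0474e+02  2.6474e+02 -8.8890e+01  3.0000e-02]
ramp both [ 5.0537e+02  2.6767e+02 -8.8950e+01  7.0000e-02]
real	0m10.015s
user	0m8.315s
sys	0m1.604s
```

Request:
send_rows(
  rows=[
    {"x": 6,"y": -19,"z": 0,"roll": -34},
    {"x": 6,"y": -19,"z": 0,"roll": -34},
    {"x": 6,"y": -19,"z": 0,"roll": -34},
    {"x": 6,"y": -19,"z": 0,"roll": -34},
    {"x": 6,"y": -19,"z": 0,"roll": -34},
  ],
)

```text
$.rows[0]: bad value
```

Request:
send_rows(
  rows=[
    {"x": 6.0,"y": -19.0,"z": 0.0,"roll": -34.0,"claw": 0.0},
    {"x": 6.0,"y": -19.0,"z": 0.0,"roll": -34.0,"claw": 0.0},
    {"x": 6.0,"y": -19.0,"z": 0.0,"roll": -34.0,"claw": 0.0},
    {"x": 6.0,"y": -19.0,"z": 0.0,"roll": -34.0,"claw": 0.0},
    {"x": 6.0,"y": -19.0,"z": 0.0,"roll": -34.0,"claw": 0.0},
  ],
)

```text
clock: 2.72
eef_pos: [350.5, 388.4, 242.5]
tool_rot: [-3.141, 0.001, 2.078]
force: [0.8, 0.0, -0.0]
width: 85.3
```

Request:
send_rows(
  rows=[
    {"x": 6.2,"y": -17.3,"z": 0,"roll": -25,"claw": 0},
    {"x": 6.2,"y": -17.3,"z": 0,"roll": -25,"claw": 0},
    {"x": 6.2,"y": -17.3,"z": 0,"roll": -25,"claw": 0},
    {"x": 6.2,"y": -17.3,"z": 0,"roll": -25,"claw": 0},
    {"x": 6.2,"y": -17.3,"z": 0,"roll": -25,"claw": 0},
  ],
)

```text
clock: 3.13
eef_pos: [413.2, 213.1, 242.8]
tool_rot: [3.14, 0.002, 1.641]
force: [0.4, -0.8, -0.6]
width: 85.4
```

Request:
send_rows(
  rows=[
    {"x": 6.2,"y": -17.3,"z": 0,"roll": -25,"claw": 0},
    {"x": 6.2,"y": -17.3,"z": 0,"roll": -25,"claw": 0},
    {"x": 6.2,"y": -17.3,"z": 0,"roll": -25,"claw": 0},
    {"x": 6.2,"y": -17.3,"z": 0,"roll": -25,"claw": 0},
    {"x": 6.2,"y": -17.3,"z": 0,"roll": -25,"claw": 0},
  ],
)

```text
clock: 3.55
eef_pos: [475.3, 39.9, 243.1]
tool_rot: [3.138, 0.002, 1.204]
force: [-0.2, -0.3, 1.0]
width: 85.2
```

Request:
send_rows(
  rows=[
    {"x": 6.2,"y": -17.3,"z": -4,"roll": -18,"claw": 0},
    {"x": 6.2,"y": -17.3,"z": -4,"roll": -18,"claw": 0},
    {"x": 6.2,"y": -17.3,"z": -4,"roll": -18,"claw": 0},
    {"x": 6.2,"y": -17.3,"z": -4,"roll": -18,"claw": 0},
    {"x": 6.2,"y": -17.3,"z": -4,"roll": -18,"claw": 0},
  ],
)

```text
clock: 3.97
eef_pos: [536.4, -132.7, 201.9]
tool_rot: [3.138, 0.002, 0.895]
force: [-0.3, -0.5, 1.0]
width: 85.4
```

Request:
send_rows(
  rows=[
    {"x": 6.3,"y": -17.3,"z": -8,"roll": 0,"claw": 0.15},
    {"x": 6.3,"y": -17.3,"z": -8,"roll": 0,"claw": 0.15},
    {"x": 6.3,"y": -17.3,"z": -8,"roll": 0,"claw": 0.15},
    {"x": 6.3,"y": -17.3,"z": -8,"roll": 0,"claw": 0.15},
    {"x": 6.3,"y": -17.3,"z": -8,"roll": 0,"claw": 0.15},
  ],
)

```text
clock: 4.38
eef_pos: [598.8, -303.1, 121.0]
tool_rot: [3.141, 0.001, 0.898]
force: [-0.1, 0.4, 0.5]
width: 72.7
```

```bash
python3 - <<'E'
from h import *
s=ctrl.read_state();print(s['clock'],s['eef_pos'],s['tool_rot'],s['width'],ctrl.tcp_to_tips)
im,d=ctrl.get_image('side');cv2.imwrite('pics/s1.png',cv2.resize(im[180:340,190:400],(800,600)))
im,d=ctrl.get_image('top')
E
```

```text
4.3833 [ 598.76473175 -303.13527226  121.04309744] [3.14115609e+00 6.54843207e-04 8.98276216e-01] 72.65284204729228 11.0
```

View pics/s1.png

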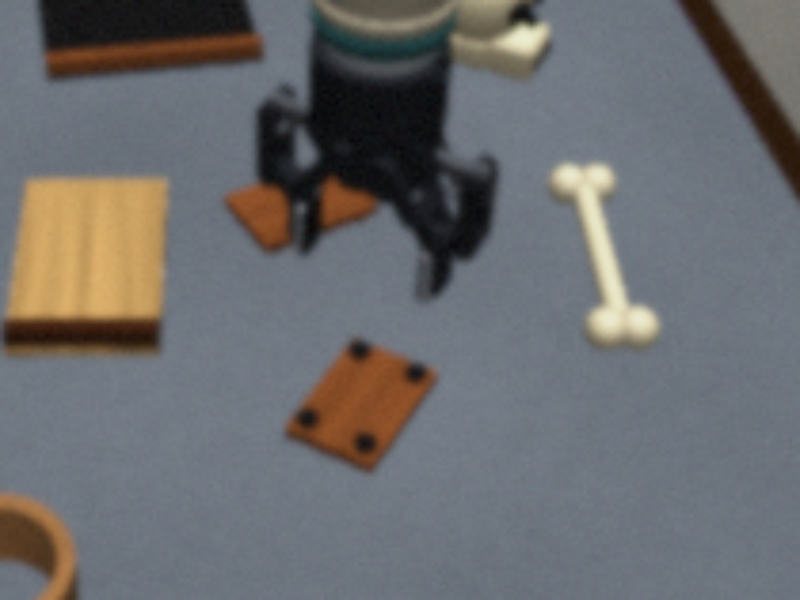

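Request:
send_rows(
  rows=[
    {"x": 0.1,"y": -0.1,"z": -3.5,"roll": 0,"claw": 0.22},
    {"x": 0.1,"y": -0.1,"z": -7,"roll": 0,"claw": 0.22},
    {"x": 0.1,"y": -0.1,"z": -7,"roll": 0,"claw": 0.22},
    {"x": 0.1,"y": -0.1,"z": -7,"roll": 0,"claw": 0.22},
  ],
)

```text
clock: 4.82
eef_pos: [598.4, -299.3, 51.1]
tool_rot: [-3.137, 0.0, 0.9]
force: [0.3, -0.5, 0.9]
width: 66.8
```

```bash
python3 - <<'E'
from h import *
s=ctrl.read_state();print(s['clock'],s['eef_pos'],s['tool_rot'],s['width'],ctrl.tcp_to_tips)
im,d=ctrl.get_image('side');k=ctrl.get_calibration('side');K=k['intrinsics']
v,u=np.mgrid[:384,:512];P=np.stack([(u-K[0,2])/K[0,0]*d,(v-K[1,2])/K[0,0]*d,d],-1)@k['T'][:3,:3].T+k['T'][:3,3]
w=np.array([[600+a*np.cos(t),-304+a*np.sin(t)] for a in(38,-38) for t in[np.radians(-39)]])
for g in w:
    m=(np.hypot(P[...,0]-g[0],P[...,1]-g[1])<20)&(P[...,2]>18)&(d>0);z=np.sort(P[m][:,2]);print(g,m.sum(),z[:12].round(1))
cv2.imwrite('pics/s2.png',cv2.resize(im[220:310,240:340],(800,600),interpolation=cv2.INTER_CUBIC))
for a in(50,55,60,45): print(a,proj('side',np.c_[w,[a,a]]).round(1).tolist())
E
```

```text
4.8167 [ 598.38740967 -299.33863171   51.05331825] [-3.13707196e+00  2.40109029e-04  9.00232530e-01] 66.82250385427676 11.0
[ 629.53154654 -327.91417486] 1425 [45.4 46.2 46.5 47.6 50.5 51.7 52.2 53.  53.3 53.5 53.5 53.8]
[ 570.46845346 -280.08582514] 782 [44.6 45.8 46.  47.9 47.9 48.3 48.7 49.6 49.9 49.9 50.5 51.2]
50 [[300.5, 279.3], [271.2, 266.9]]
55 [[300.6, 277.7], [271.3, 265.3]]
60 [[300.8, 276.2], [271.3, 263.7]]
45 [[300.4, 280.8], [271.2, 268.4]]
```

View pics/s2.png

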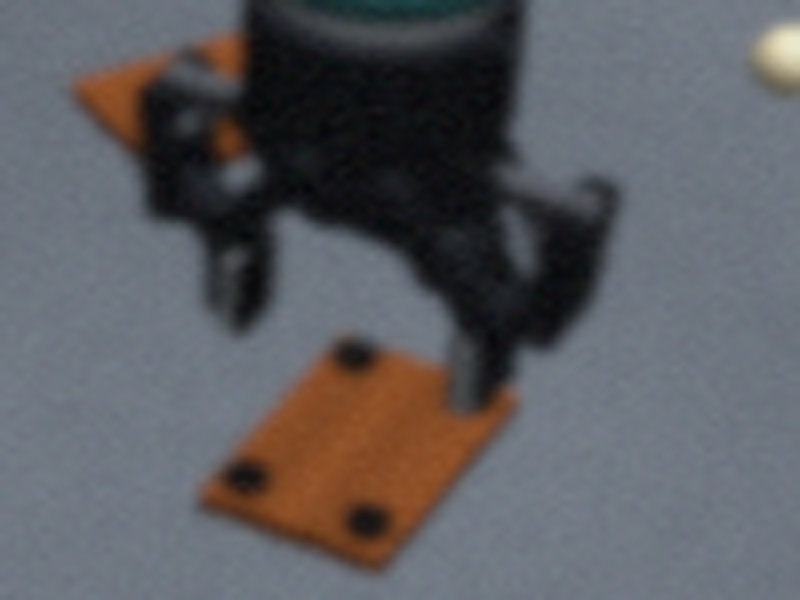

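Request:
send_rows(
  rows=[
    {"x": 0,"y": 0,"z": 0,"roll": 0,"claw": 0.22},
    {"x": 0,"y": 0,"z": 0,"roll": 0,"claw": 0.22},
  ],
)

```text
clock: 5.03
eef_pos: [601.1, -301.7, 55.0]
tool_rot: [3.137, -0.001, 0.9]
force: [-0.1, 0.2, -0.6]
width: 66.6
```

```bash
python3 - <<'E'
from h import *
for i in range(3):
    ctrl.get_image('top');s=ctrl.read_state();print(s['clock'],s['eef_pos'],s['tool_rot'],s['qd'].__repr__()[:90])
E
```

```text
5.0833 [ 600.98982791 -301.58678312   54.79467462] [ 3.13781581e+00 -8.40095875e-04  8.99924733e-01] array([ 0.00143403,  0.00727893, -0.00350196,  0.00463577, -0.0033388 ,
       -0.00332326
5.1333 [ 600.72859875 -301.43212457   54.40909507] [ 3.13849098e+00 -7.91551475e-04  8.99883109e-01] array([ 0.00329466,  0.00808428, -0.00521285,  0.00571363, -0.00122485,
       -0.00253955
5.1833 [ 600.4639296  -301.32968616   54.01379589] [ 3.13914988e+00 -6.95189489e-04  8.99778625e-01] array([ 0.00369587,  0.01076359, -0.00459398,  0.00583764, -0.00052161,
       -0.00064661
```

Request:
send_rows(
  rows=[
    {"x": 0,"y": -0.3,"z": -2,"roll": 0,"claw": 0.22},
    {"x": 0,"y": -0.3,"z": -3.2,"roll": 0,"claw": 0.22},
    {"x": 0,"y": -0.3,"z": -3.8,"roll": 0,"claw": 0.22},
    {"x": 0,"y": -0.3,"z": -3.8,"roll": 0,"claw": 0.22},
    {"x": 0,"y": -0.3,"z": -3.8,"roll": 0,"claw": 0.22},
  ],
)

```text
clock: 5.6
eef_pos: [599.3, -303.9, 14.0]
tool_rot: [-3.141, 0.0, 0.9]
force: [-0.8, 0.2, -0.6]
width: 66.6
```

Request:
send_rows(
  rows=[
    {"x": 0,"y": 0,"z": 0,"roll": 0,"claw": 0.22},
    {"x": 0,"y": 0,"z": 0,"roll": 0,"claw": 0.22},
    {"x": 0,"y": 0,"z": 0,"roll": 0,"claw": 0.22},
  ],
)

```text
clock: 5.85
eef_pos: [600.0, -304.2, 15.0]
tool_rot: [3.141, -0.0, 0.9]
force: [0.3, -0.1, -0.3]
width: 66.7
```

```bash
python3 - <<'E'
from h import *
im,d=ctrl.get_image('side');s=ctrl.read_state();print(s['clock'],s['eef_pos'],s['tool_rot'],s['width'],s['force'])
cv2.imwrite('pics/s3.png',cv2.resize(im[230:320,240:340],(800,600),interpolation=cv2.INTER_CUBIC))
E
```

```text
5.9 [ 599.95539713 -304.16509844   14.8943952 ] [ 3.14073523e+00 -2.73113261e-04  8.99618947e-01] 66.8212485529632 [-0.07028033  0.10053769 -0.11106729]
```

View pics/s3.png

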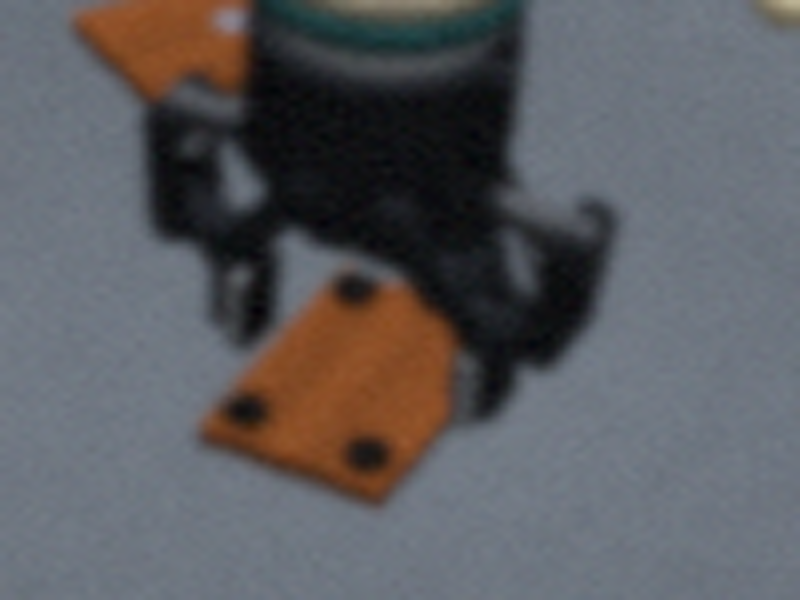

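The fingers straddle the base's long sides at mid-length, but they need to be a few mm lower. I'll lower them and close.

Request:
send_rows(
  rows=[
    {"x": 0,"y": 0,"z": -0.4,"roll": 0,"claw": 0.22},
    {"x": 0,"y": 0,"z": -0.4,"roll": 0,"claw": 0.22},
    {"x": 0,"y": 0,"z": -0.4,"roll": 0,"claw": 0.5},
    {"x": 0,"y": 0,"z": -0.4,"roll": 0,"claw": 0.5},
    {"x": 0,"y": 0,"z": -0.4,"roll": 0,"claw": 0.5},
  ],
)

```text
clock: 6.32
eef_pos: [599.8, -304.2, 10.7]
tool_rot: [3.141, -0.0, 0.899]
force: [-0.4, -0.4, 3.5]
width: 57.6
```

Request:
send_rows(
  rows=[
    {"x": 0,"y": 0,"z": 0,"roll": 0,"claw": 0.5},
    {"x": 0,"y": 0,"z": 0,"roll": 0,"claw": 0.5},
  ],
)

```text
clock: 6.48
eef_pos: [599.8, -304.2, 10.6]
tool_rot: [3.141, -0.0, 0.899]
force: [-0.8, 0.4, 3.6]
width: 57.4
```

Request:
send_rows(
  rows=[
    {"x": 0,"y": 0,"z": 3,"roll": 0,"claw": 0.5},
    {"x": 0,"y": 0,"z": 6,"roll": 0,"claw": 0.5},
    {"x": 0,"y": 0,"z": 10,"roll": 0,"claw": 0.5},
    {"x": 0,"y": 0,"z": 14,"roll": 0,"claw": 0.5},
    {"x": 0,"y": 0,"z": 18,"roll": 0,"claw": 0.5},
  ],
)

```text
clock: 6.9
eef_pos: [598.9, -303.6, 191.2]
tool_rot: [-3.14, 0.0, 0.899]
force: [1.1, -0.5, -2.5]
width: 57.6
```

Request:
send_rows(
  rows=[
    {"x": -3,"y": 18.3,"z": 0,"roll": 20,"claw": 0.5},
    {"x": -3,"y": 18.3,"z": 0,"roll": 20,"claw": 0.5},
    {"x": -3,"y": 18.3,"z": 0,"roll": 20,"claw": 0.5},
    {"x": -3,"y": 18.3,"z": 0,"roll": 20,"claw": 0.5},
    {"x": -3,"y": 18.3,"z": 0,"roll": 20,"claw": 0.5},
  ],
)

```text
clock: 7.32
eef_pos: [568.2, -113.6, 189.5]
tool_rot: [-3.137, -0.005, 1.255]
force: [-0.5, 1.3, -1.3]
width: 58.0
```

Request:
send_rows(
  rows=[
    {"x": -3,"y": 18.3,"z": 0,"roll": 19.7,"claw": 0.5},
    {"x": -3,"y": 18.3,"z": 0,"roll": 19.7,"claw": 0.5},
    {"x": -3,"y": 18.3,"z": 0,"roll": 19.7,"claw": 0.5},
    {"x": -3,"y": 18.3,"z": 0,"roll": 19.7,"claw": 0.5},
    {"x": -3,"y": 18.3,"z": 0,"roll": 19.7,"claw": 0.5},
  ],
)

```text
clock: 7.73
eef_pos: [537.6, 68.9, 189.6]
tool_rot: [-3.139, -0.004, 1.599]
force: [0.5, 0.5, -1.9]
width: 57.6
```

Request:
send_rows(
  rows=[
    {"x": -1,"y": 4,"z": 0,"roll": 0,"claw": 0.5},
    {"x": -2,"y": 8,"z": 0,"roll": 0,"claw": 0.5},
    {"x": -3,"y": 12,"z": 0,"roll": 0,"claw": 0.5},
    {"x": -3.2,"y": 16,"z": 0,"roll": 0,"claw": 0.5},
    {"x": -3.2,"y": 18.2,"z": -0.5,"roll": 0,"claw": 0.5},
  ],
)

```text
clock: 8.15
eef_pos: [505.9, 250.3, 185.4]
tool_rot: [-3.141, -0.004, 1.598]
force: [-0.2, 0.1, -0.5]
width: 57.7
```

Request:
send_rows(
  rows=[
    {"x": 0,"y": 0,"z": -2,"roll": 0,"claw": 0.5},
    {"x": 0,"y": 0,"z": -2,"roll": 0,"claw": 0.5},
    {"x": 0,"y": 0,"z": -2,"roll": 0,"claw": 0.5},
    {"x": 0,"y": 0,"z": -2,"roll": 0,"claw": 0.5},
  ],
)

```text
clock: 8.48
eef_pos: [507.9, 242.4, 165.5]
tool_rot: [-3.141, 0.001, 1.59]
force: [0.8, 0.1, -1.1]
width: 58.0
```

```bash
python3 - <<'E'
from h import *
im,d=ctrl.get_image('side');s=ctrl.read_state();print(s['clock'],s['eef_pos'],s['tool_rot'],s['width'],s['force'])
cv2.imwrite('pics/s4.png',cv2.resize(im[80:200,170:290],(720,600),interpolation=cv2.INTER_CUBIC))
for c in('top','side'):
    if c=='top':ctrl.get_image(c)
    print(c,[(r['confidence'],r['uv'],plane(c,r['uv'],s['eef_pos'][2]-5.6).round(1)) for r in ctrl.place_of(c,'base')],[(r['confidence'],r['uv'],plane(c,r['uv'],125).round(1)) for r in ctrl.place_of(c,'ramp_edge')])
E
```

```text
8.5333 [508.2822887  242.42713085 165.94042745] [3.14082849e+00 4.78500078e-04 1.58995756e+00] 57.33541864243953 [-0.2659771  -0.77343841 -1.9390244 ]
top [(0.87, [136.7, 218.7], array([[516.2, 246. , 160.3]]))] [(0.7, [130.6, 222.2], array([[506.7, 272.1, 125. ]]))]
side [(0.77, [223.3, 124.6], array([[505.8, 231.2, 160.3]])), (0.44, [316.1, 194.4], array([[ 698.3, -160.3,  160.3]]))] [(0.6, [223.3, 130.5], array([[507.1, 259.5, 125. ]])), (0.6, [268.7, 236.0], array([[ 566.6, -256.6,  125. ]]))]
```

View pics/s4.png

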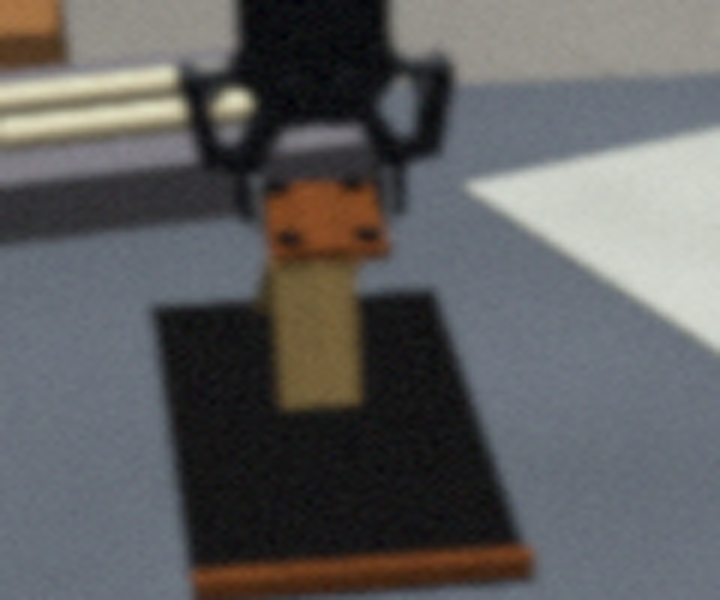

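Request:
send_rows(
  rows=[
    {"x": -0.2,"y": 0.15,"z": -1.5,"roll": 0,"claw": 0.5},
    {"x": -0.2,"y": 0.15,"z": -2.4,"roll": 0,"claw": 0.5},
    {"x": -0.2,"y": 0.15,"z": -2.4,"roll": 0,"claw": 0.5},
    {"x": -0.2,"y": 0.15,"z": -2.4,"roll": 0,"claw": 0.5},
    {"x": -0.2,"y": 0.15,"z": -2.4,"roll": 0,"claw": 0.5},
  ],
)

```text
clock: 9.2
eef_pos: [505.9, 245.3, 141.6]
tool_rot: [3.141, -0.0, 1.592]
force: [-1.0, 0.7, -0.3]
width: 57.7
```

Request:
send_rows(
  rows=[
    {"x": 0,"y": 0,"z": 0,"roll": 0,"claw": 0.5},
    {"x": 0,"y": 0,"z": 0,"roll": 0,"claw": 0.5},
    {"x": 0,"y": 0,"z": 0,"roll": 0,"claw": 0.5},
    {"x": 0,"y": 0,"z": 0,"roll": 0,"claw": 0.5},
  ],
)

```text
clock: 9.53
eef_pos: [505.8, 245.5, 141.6]
tool_rot: [3.141, -0.0, 1.592]
force: [-0.1, -0.1, -0.9]
width: 57.7
```

```bash
python3 - <<'E'
from h import *
for i in range(2):
    im,d=ctrl.get_image('side');s=ctrl.read_state();print(s['clock'],s['eef_pos'],s['tool_rot'],s['width'],s['force'])
E
```

```text
9.5833 [505.68485532 245.47022589 141.51804402] [ 3.14131451e+00 -2.05707492e-04  1.59241972e+00] 57.8759456606824 [ 0.06316568  0.08250013 -0.99201586]
9.6333 [505.6808311  245.45300149 141.47188607] [ 3.14133588e+00 -1.47638966e-04  1.59246354e+00] 57.74173411169369 [ 0.6701439  -0.13857931 -0.66432409]
```

Request:
send_rows(
  rows=[
    {"x": 0,"y": -0.05,"z": -0.3,"roll": 0,"claw": 0.5},
    {"x": 0,"y": -0.05,"z": -0.3,"roll": 0,"claw": 0.5},
    {"x": 0,"y": -0.05,"z": -0.3,"roll": 0,"claw": 0.5},
    {"x": 0,"y": -0.05,"z": -0.3,"roll": 0,"claw": 0.5},
  ],
)

```text
clock: 9.97
eef_pos: [505.5, 244.9, 138.2]
tool_rot: [-3.141, 0.0, 1.592]
force: [0.0, -0.1, -1.5]
width: 57.9
```

Request:
send_rows(
  rows=[
    {"x": 0,"y": 0,"z": 0,"roll": 0,"claw": 0},
    {"x": 0,"y": 0,"z": 0,"roll": 0,"claw": 0},
    {"x": 0,"y": 0,"z": 0,"roll": 0,"claw": 0},
    {"x": 0,"y": 0,"z": 0,"roll": 0,"claw": 0},
    {"x": 0,"y": 0,"z": 0,"roll": 0,"claw": 0},
  ],
)

```text
clock: 10.38
eef_pos: [505.6, 245.0, 138.4]
tool_rot: [3.141, -0.0, 1.592]
force: [-0.5, -0.5, 0.3]
width: 85.8
```

Request:
send_rows(
  rows=[
    {"x": 0,"y": 0,"z": 0,"roll": 0,"claw": 0},
    {"x": 0,"y": 0,"z": 0,"roll": 0,"claw": 0},
    {"x": 0,"y": 0,"z": 0,"roll": 0,"claw": 0},
    {"x": 0,"y": 0,"z": 0,"roll": 0,"claw": 0},
    {"x": 0,"y": 0,"z": 0,"roll": 0,"claw": 0},
  ],
)

```text
clock: 10.8
eef_pos: [505.6, 244.9, 138.3]
tool_rot: [-3.142, -0.0, 1.592]
force: [0.2, -0.5, -0.1]
width: 85.7
```

Request:
send_rows(
  rows=[
    {"x": 0,"y": 0,"z": 4,"roll": 0,"claw": 0},
    {"x": 0,"y": 0,"z": 8,"roll": 0,"claw": 0},
    {"x": 0,"y": 0,"z": 8,"roll": 0,"claw": 0},
    {"x": 0,"y": 0,"z": 8,"roll": 0,"claw": 0},
  ],
)

```text
clock: 11.13
eef_pos: [507.1, 245.5, 220.7]
tool_rot: [3.137, -0.003, 1.592]
force: [-1.4, -1.0, -0.3]
width: 85.4
```

```bash
python3 - <<'E'
from h import *
im,d=ctrl.get_image('side');s=ctrl.read_state();print(s['clock'],s['eef_pos'],s['tool_rot'],s['width'],s['force'])
cv2.imwrite('pics/s5.png',cv2.resize(im[80:200,170:290],(720,600),interpolation=cv2.INTER_CUBIC))
for c in('side','top'):
    if c=='top':ctrl.get_image(c)
    for r in ctrl.regions_of(c,'base'):print(c,r['confidence'],r['uv'],rect(c,r['region'],18),fit({c:r['region']},STAND,(505,195,-90),4))
E
```

```text
11.1833 [505.76740162 245.16108689 219.06687189] [ 3.14031518e+00 -1.04020979e-03  1.59256878e+00] 85.63967368913332 [-0.16044013 -0.29527617 -0.11570663]
side 0.8 [223.4, 170.2] [504.4 184.4 112.   64.1 -88.9] [ 5.0472e+02  1.9078e+02 -8.8060e+01  6.0000e-02]
side 0.28 [220.6, 162.8] [500.9 251.4 426.3 172.1 -87.9] [517.97 294.54 -35.45   0.88]
top 0.94 [163.9, 219.6] [506.  194.8  90.8  61.   89.3] [ 5.0618e+02  1.9542e+02 -8.8770e+01  1.0000e-01]
```

View pics/s5.png

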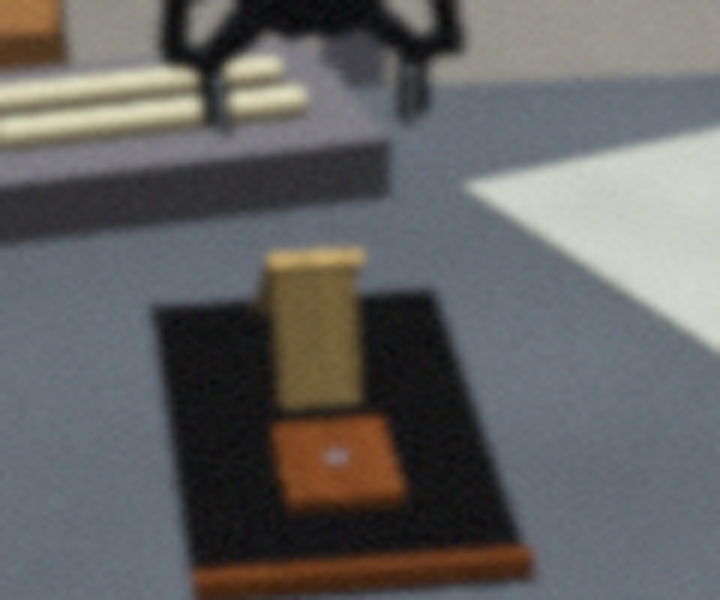

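The base landed on its feet: the steel insert shows on top at (335,457), about 75 mm past the edge. Now I'll regrasp it.

Request:
send_rows(
  rows=[
    {"x": 0,"y": -4,"z": 0,"roll": 0,"claw": 0.22},
    {"x": 0,"y": -5.2,"z": -3.5,"roll": 0,"claw": 0.22},
    {"x": 0,"y": -5.2,"z": -7.5,"roll": 0,"claw": 0.22},
    {"x": 0,"y": -5.2,"z": -11.5,"roll": 0,"claw": 0.22},
    {"x": 0,"y": -5.2,"z": -15.5,"roll": 0,"claw": 0.22},
  ],
)

```text
clock: 11.75
eef_pos: [505.0, 192.3, 61.1]
tool_rot: [-3.141, 0.0, 1.592]
force: [-0.8, 0.8, 0.8]
width: 66.5
```

Request:
send_rows(
  rows=[
    {"x": 0,"y": 0,"z": -1,"roll": 0,"claw": 0.22},
    {"x": 0,"y": 0,"z": -1,"roll": 0,"claw": 0.22},
    {"x": 0,"y": 0,"z": -1,"roll": 0,"claw": 0.22},
    {"x": 0,"y": 0,"z": -1,"roll": 0,"claw": 0.22},
    {"x": 0,"y": 0,"z": -1,"roll": 0,"claw": 0.22},
  ],
)

```text
clock: 12.17
eef_pos: [507.1, 193.6, 55.5]
tool_rot: [3.138, -0.001, 1.593]
force: [0.4, 0.7, 0.6]
width: 66.9
```

Request:
send_rows(
  rows=[
    {"x": 0,"y": 0,"z": 0,"roll": 0,"claw": 0.22},
    {"x": 0,"y": 0,"z": 0,"roll": 0,"claw": 0.22},
    {"x": 0,"y": 0,"z": 0,"roll": 0,"claw": 0.22},
  ],
)

```text
clock: 12.42
eef_pos: [506.1, 193.3, 54.3]
tool_rot: [3.14, -0.001, 1.593]
force: [0.1, -0.2, 0.3]
width: 66.9
```

Down 35 mm to TCP ≈ 19, then close.

Request:
send_rows(
  rows=[
    {"x": 0,"y": 0,"z": -1.5,"roll": 0,"claw": 0.22},
    {"x": 0,"y": 0,"z": -2.6,"roll": 0,"claw": 0.22},
    {"x": 0,"y": 0,"z": -3.4,"roll": 0,"claw": 0.22},
    {"x": 0,"y": 0,"z": -3.4,"roll": 0,"claw": 0.22},
    {"x": 0,"y": 0,"z": -3.4,"roll": 0,"claw": 0.22},
  ],
)

```text
clock: 12.83
eef_pos: [505.1, 192.6, 18.7]
tool_rot: [-3.14, 0.0, 1.592]
force: [-0.2, 0.3, -0.3]
width: 66.8
```

Request:
send_rows(
  rows=[
    {"x": 0,"y": 0,"z": 0,"roll": 0,"claw": 0.22},
    {"x": 0,"y": 0,"z": 0,"roll": 0,"claw": 0.22},
    {"x": 0,"y": 0,"z": 0,"roll": 0,"claw": 0.22},
  ],
)

```text
clock: 13.08
eef_pos: [505.9, 193.0, 19.8]
tool_rot: [3.141, -0.0, 1.592]
force: [-0.1, -0.8, 0.3]
width: 66.9
```

```bash
python3 - <<'E'
from h import *
im,d=ctrl.get_image('side');s=ctrl.read_state();print(s['clock'],s['eef_pos'],s['tool_rot'],s['width'],s['force'])
cv2.imwrite('pics/s6.png',cv2.resize(im[110:200,180:280],(800,600),interpolation=cv2.INTER_CUBIC))
E
```

```text
13.1333 [505.86432865 193.03133531  19.70547422] [ 3.14088833e+00 -2.55215744e-04  1.59250185e+00] 66.43303181752124 [-0.15782703 -0.49013002 -0.16539985]
```

View pics/s6.png

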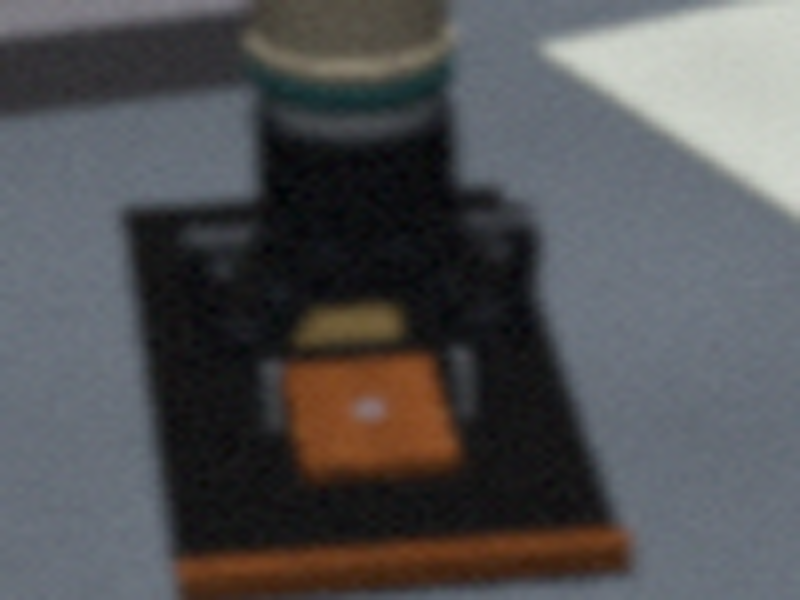

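Request:
send_rows(
  rows=[
    {"x": 0,"y": 0,"z": -0.1,"roll": 0,"claw": 0.22},
    {"x": 0,"y": 0,"z": -0.1,"roll": 0,"claw": 0.5},
    {"x": 0,"y": 0,"z": -0.1,"roll": 0,"claw": 0.5},
    {"x": 0,"y": 0,"z": -0.1,"roll": 0,"claw": 0.5},
    {"x": 0,"y": 0,"z": -0.1,"roll": 0,"claw": 0.5},
  ],
)

```text
clock: 13.55
eef_pos: [505.8, 193.0, 19.1]
tool_rot: [3.141, -0.001, 1.592]
force: [-0.3, -0.9, 6.0]
width: 58.1
```

Request:
send_rows(
  rows=[
    {"x": 0,"y": 0,"z": 0,"roll": 0,"claw": 0.5},
    {"x": 0,"y": 0,"z": 0,"roll": 0,"claw": 0.5},
    {"x": 0,"y": 0,"z": 2,"roll": 0,"claw": 0.5},
    {"x": 0,"y": 0,"z": 5,"roll": 0,"claw": 0.5},
    {"x": 0,"y": 0,"z": 8,"roll": 0,"claw": 0.5},
  ],
)

```text
clock: 13.97
eef_pos: [504.6, 192.5, 98.4]
tool_rot: [-3.139, 0.001, 1.592]
force: [0.7, 0.5, -1.3]
width: 57.7
```

Request:
send_rows(
  rows=[
    {"x": -1.6,"y": -18,"z": 0,"roll": -8.4,"claw": 0.5},
    {"x": -1.6,"y": -18,"z": 0,"roll": -8.4,"claw": 0.5},
    {"x": -1.6,"y": -18,"z": 0,"roll": -8.4,"claw": 0.5},
    {"x": -1.6,"y": -18,"z": 0,"roll": -8.4,"claw": 0.5},
    {"x": -1.6,"y": -18,"z": 0,"roll": -8.4,"claw": 0.5},
  ],
)

```text
clock: 14.38
eef_pos: [488.4, 5.7, 98.7]
tool_rot: [3.141, 0.004, 1.438]
force: [-0.3, 0.2, -1.6]
width: 57.9
```

Request:
send_rows(
  rows=[
    {"x": -4,"y": -15,"z": 0,"roll": 0,"claw": 0.5},
    {"x": -4,"y": -15,"z": 0,"roll": 0,"claw": 0.5},
    {"x": -4,"y": -15,"z": 0,"roll": 0,"claw": 0.5},
    {"x": -4,"y": -15,"z": 0,"roll": 0,"claw": 0.5},
    {"x": -4,"y": -15,"z": 0,"roll": 0,"claw": 0.5},
  ],
)

```text
clock: 14.8
eef_pos: [447.2, -145.0, 98.7]
tool_rot: [3.141, 0.005, 1.434]
force: [0.1, -0.1, -1.3]
width: 57.7
```

Request:
send_rows(
  rows=[
    {"x": -0.9,"y": -2.7,"z": 0,"roll": 0,"claw": 0.5},
    {"x": -0.9,"y": -2.7,"z": 0,"roll": 0,"claw": 0.5},
    {"x": -0.9,"y": -2.7,"z": 0,"roll": 0,"claw": 0.5},
    {"x": -0.9,"y": -2.7,"z": 0,"roll": 0,"claw": 0.5},
    {"x": -0.9,"y": -2.7,"z": 0,"roll": 0,"claw": 0.5},
  ],
)

```text
clock: 15.22
eef_pos: [441.0, -162.8, 98.3]
tool_rot: [-3.142, -0.001, 1.448]
force: [-0.6, 0.4, -1.2]
width: 57.6
```

```bash
python3 - <<'E'
from h import *
im,d=ctrl.get_image('side');s=ctrl.read_state();print(s['clock'],s['eef_pos'],s['tool_rot'],s['width'],s['force'])
zb=s['eef_pos'][2]-10.6-4  # feet bottom
for c in('side','top'):
    if c=='top':ctrl.get_image(c)
    print(c,'stop',[(r['confidence'],plane(c,r['uv'],8).round(1)) for r in ctrl.place_of(c,'stop_face')],'base',[(r['confidence'],plane(c,r['uv'],zb+9).round(1)) for r in ctrl.place_of(c,'base')])
E
```

```text
15.2667 [ 440.98901024 -162.77533282   98.26023244] [-3.14153145e+00 -6.42316141e-04  1.44785198e+00] 57.562315660619895 [ 1.06518628  0.38021942 -0.9416311 ]
side stop [(0.77, array([[ 432.1, -218.8,    8. ]]))] base [(0.55, array([[ 441.9, -148.8,   92.7]]))]
top stop [(0.63, array([[ 431.7, -221.1,    8. ]]))] base [(0.75, array([[ 450.8, -164.3,   92.7]]))]
```

Request:
send_rows(
  rows=[
    {"x": 0,"y": 0,"z": -3,"roll": 0,"claw": 0.5},
    {"x": 0,"y": 0,"z": -5.5,"roll": 0,"claw": 0.5},
    {"x": 0,"y": 0,"z": -6.5,"roll": 0,"claw": 0.5},
    {"x": 0,"y": 0,"z": -7,"roll": 0,"claw": 0.5},
    {"x": 0,"y": 0,"z": -7,"roll": 0,"claw": 0.5},
  ],
)

```text
clock: 15.93
eef_pos: [439.9, -163.7, 27.0]
tool_rot: [-3.139, -0.0, 1.446]
force: [-0.5, -0.3, -0.8]
width: 57.9
```

Request:
send_rows(
  rows=[
    {"x": 0,"y": 0,"z": 0,"roll": 0,"claw": 0.5},
    {"x": 0,"y": 0,"z": 0,"roll": 0,"claw": 0.5},
  ],
)

```text
clock: 16.1
eef_pos: [441.0, -164.1, 28.7]
tool_rot: [3.141, 0.0, 1.446]
force: [-0.0, -0.5, -1.5]
width: 57.5
```

```bash
python3 - <<'E'
from h import *
im,d=ctrl.get_image('side');s=ctrl.read_state();print(s['clock'],s['eef_pos'],s['tool_rot'],s['width'],s['force'])
cv2.imwrite('pics/s7.png',cv2.resize(im[205:280,170:270],(800,600),interpolation=cv2.INTER_CUBIC))
g=lambda a,b,z:[442.3+a*-.1257-b*-.992,-151+a*-.992+b*-.1257,z]
print((proj('side',[g(71,b,8) for b in(-50,0,50)]+[g(12+45,b,22) for b in(-30,0,30)])-[170,205])*8)
E
```

```text
16.15 [ 441.0650429  -164.10553675   28.86987188] [3.14048370e+00 1.88411614e-04 1.44611916e+00] 57.803302552623485 [-0.06862643 -0.0736208  -0.75588674]
[[167.87288005 501.76729697]
 [331.82829463 500.88197336]
 [495.49283934 499.99822039]
 [234.4313071  435.9940089 ]
 [332.49626616 435.49922848]
 [430.45709273 435.00497346]]
```

View pics/s7.png

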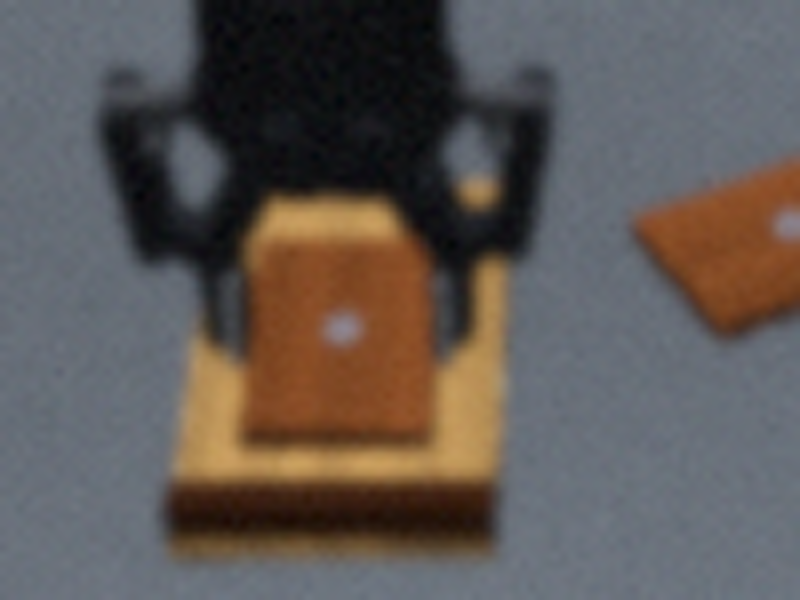

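```bash
python3 - <<'E'
from h import *
f=lambda p:np.array(p)/8+[170,205]
def loc(P,b):
    t=np.radians(b[2]);R=np.array([[np.cos(t),np.sin(t)],[-np.sin(t),np.cos(t)]]);return ((P[:,:2]-b[:2])@R.T).round(1).tolist()
bs=(442.1,-152.3,-97.0);bt=(442.4,-150,-97.4)
print(loc(plane('side',f([[341,328],[245,432],[432,430]]),27.8),bs))
print('bar inner top corners',loc(plane('side',f([[171,485],[497,484]]),22),bs))
im,d=ctrl.get_image('top');
for c in('top','side'):
    m={c:regs(c,'base',c=='side')}
    for dz in(16,):
        p=fit(m,[box(-45,45,-30,30,0,10)],(441,-164,-97),18) if m[c] is not None else None
        print(c,p, loc(np.array([p[:2]]),bt if c=='top' else bs))
E
```

```text
[[13.3, 0.3], [59.9, -26.3], [59.7, 30.6]]
bar inner top corners [[76.5, -47.6], [77.2, 50.7]]
top [ 442.3  -148.66 -100.59    3.78] [[-1.3, -0.3]]
side [ 4.3969e+02 -1.6663e+02 -9.4830e+01  7.0000e-02] [[14.5, -0.6]]
```

Request:
send_rows(
  rows=[
    {"x": 0,"y": 0,"z": -0.4,"roll": 0,"claw": 0.5},
    {"x": 0,"y": 0,"z": -0.4,"roll": 0,"claw": 0.5},
    {"x": 0,"y": 0,"z": -0.4,"roll": 0,"claw": 0.5},
    {"x": 0,"y": 0,"z": -0.4,"roll": 0,"claw": 0.5},
  ],
)

```text
clock: 16.68
eef_pos: [440.7, -164.1, 24.5]
tool_rot: [3.141, 0.0, 1.446]
force: [-0.3, -0.5, -1.1]
width: 57.9
```

Request:
send_rows(
  rows=[
    {"x": 0,"y": 0,"z": -0.1,"roll": 0,"claw": 0.5},
    {"x": 0,"y": 0,"z": -0.1,"roll": 0,"claw": 0.5},
    {"x": 0,"y": 0,"z": -0.1,"roll": 0,"claw": 0.5},
  ],
)

```text
clock: 16.93
eef_pos: [440.6, -164.1, 23.3]
tool_rot: [3.142, -0.0, 1.446]
force: [-0.6, -0.1, -0.6]
width: 58.0
```

Request:
send_rows(
  rows=[
    {"x": -0.06,"y": -0.5,"z": 0,"roll": 0,"claw": 0.5},
    {"x": -0.12,"y": -1,"z": 0,"roll": 0,"claw": 0.5},
    {"x": -0.12,"y": -1,"z": 0,"roll": 0,"claw": 0.5},
    {"x": -0.12,"y": -1,"z": 0,"roll": 0,"claw": 0.5},
  ],
)

```text
clock: 17.27
eef_pos: [439.3, -174.8, 23.4]
tool_rot: [3.141, 0.0, 1.445]
force: [-0.1, 0.0, 0.0]
width: 57.4
```

Request:
send_rows(
  rows=[
    {"x": -0.01,"y": -0.1,"z": -0.05,"roll": 0,"claw": 0.5},
    {"x": -0.02,"y": -0.2,"z": -0.05,"roll": 0,"claw": 0.5},
    {"x": -0.02,"y": -0.2,"z": -0.05,"roll": 0,"claw": 0.5},
  ],
)

```text
clock: 17.52
eef_pos: [439.3, -175.3, 23.1]
tool_rot: [-3.141, -0.001, 1.446]
force: [-1.3, 1.7, 5.3]
width: 57.5
```

Request:
send_rows(
  rows=[
    {"x": -0.01,"y": -0.1,"z": 0,"roll": 0,"claw": 0.5},
    {"x": -0.01,"y": -0.1,"z": 0,"roll": 0,"claw": 0.5},
  ],
)

```text
clock: 17.68
eef_pos: [439.2, -176.1, 23.1]
tool_rot: [-3.141, -0.001, 1.447]
force: [0.5, 3.4, 5.6]
width: 57.6
```

Request:
send_rows(
  rows=[
    {"x": -0.01,"y": -0.1,"z": 0,"roll": 0,"claw": 0.5},
    {"x": -0.01,"y": -0.1,"z": 0,"roll": 0,"claw": 0.5},
  ],
)

```text
clock: 17.85
eef_pos: [439.2, -177.1, 23.1]
tool_rot: [-3.142, -0.001, 1.447]
force: [0.2, 2.9, 5.5]
width: 58.0
```

Request:
send_rows(
  rows=[
    {"x": -0.01,"y": -0.1,"z": 0,"roll": 0,"claw": 0.5},
    {"x": -0.01,"y": -0.1,"z": 0,"roll": 0,"claw": 0.5},
  ],
)

```text
clock: 18.02
eef_pos: [439.1, -178.1, 23.1]
tool_rot: [-3.142, -0.001, 1.447]
force: [0.6, 2.2, 5.6]
width: 57.9
```

Request:
send_rows(
  rows=[
    {"x": -0.01,"y": -0.1,"z": 0,"roll": 0,"claw": 0.5},
    {"x": -0.01,"y": -0.1,"z": 0,"roll": 0,"claw": 0.5},
  ],
)

```text
clock: 18.18
eef_pos: [439.1, -179.0, 23.1]
tool_rot: [3.142, -0.002, 1.447]
force: [0.4, 2.5, 5.0]
width: 57.8
```

Request:
send_rows(
  rows=[
    {"x": -0.01,"y": -0.1,"z": 0,"roll": 0,"claw": 0.5},
    {"x": -0.01,"y": -0.1,"z": 0,"roll": 0,"claw": 0.5},
  ],
)

```text
clock: 18.35
eef_pos: [439.1, -179.1, 23.1]
tool_rot: [-3.141, -0.003, 1.447]
force: [0.7, 4.7, 4.8]
width: 57.9
```

Request:
send_rows(
  rows=[
    {"x": -0.01,"y": -0.1,"z": 0,"roll": 0,"claw": 0.5},
    {"x": -0.01,"y": -0.1,"z": 0,"roll": 0,"claw": 0.5},
  ],
)

```text
clock: 18.52
eef_pos: [439.0, -179.2, 23.1]
tool_rot: [-3.141, -0.004, 1.448]
force: [1.0, 6.9, 6.5]
width: 57.6
```

Request:
send_rows(
  rows=[
    {"x": -0.01,"y": -0.1,"z": 0,"roll": 0,"claw": 0.5},
    {"x": -0.01,"y": -0.1,"z": 0,"roll": 0,"claw": 0.5},
  ],
)

```text
clock: 18.68
eef_pos: [439.0, -179.2, 23.1]
tool_rot: [-3.14, -0.006, 1.448]
force: [1.8, 9.4, 6.7]
width: 57.4
```

Request:
send_rows(
  rows=[
    {"x": 0.01,"y": 0.15,"z": 0,"roll": 0,"claw": 0.5},
    {"x": 0.01,"y": 0.15,"z": 0,"roll": 0,"claw": 0.15},
    {"x": 0.01,"y": 0.15,"z": 0,"roll": 0,"claw": 0.15},
    {"x": 0.01,"y": 0.15,"z": 0,"roll": 0,"claw": 0.1},
    {"x": 0.01,"y": 0.15,"z": 0,"roll": 0,"claw": 0},
  ],
)

```text
clock: 19.1
eef_pos: [438.5, -182.3, 22.7]
tool_rot: [3.142, 0.001, 1.445]
force: [0.7, -1.0, 0.3]
width: 85.3
```

Request:
send_rows(
  rows=[
    {"x": 0,"y": 0,"z": 0,"roll": 0,"claw": 0},
    {"x": 0,"y": 0,"z": 3,"roll": 0,"claw": 0},
    {"x": 0,"y": 0,"z": 7,"roll": 0,"claw": 0},
    {"x": 0,"y": 0,"z": 11,"roll": 0,"claw": 0},
    {"x": 0,"y": 0,"z": 15,"roll": 0,"claw": 0},
  ],
)

```text
clock: 19.52
eef_pos: [437.7, -181.7, 174.2]
tool_rot: [-3.14, 0.0, 1.445]
force: [1.5, -0.1, -0.1]
width: 85.3
```

Request:
send_rows(
  rows=[
    {"x": 0,"y": 18,"z": 4,"roll": 0,"claw": 0},
    {"x": 0,"y": 18,"z": 4,"roll": 0,"claw": 0},
    {"x": 0,"y": 18,"z": 4,"roll": 0,"claw": 0},
    {"x": 0,"y": 18,"z": 4,"roll": 0,"claw": 0},
    {"x": 0,"y": 18,"z": 4,"roll": 0,"claw": 0},
  ],
)

```text
clock: 19.93
eef_pos: [438.3, 3.8, 213.4]
tool_rot: [-3.141, -0.003, 1.452]
force: [-0.2, 0.5, -0.2]
width: 85.5
```

```bash
python3 - <<'E'
from h import *
s=ctrl.read_state();print(s['clock'],s['eef_pos'])
def loc(p,b):
    t=np.radians(b[2]);R=np.array([[np.cos(t),np.sin(t)],[-np.sin(t),np.cos(t)]]);return (R@(p[:2]-b[:2])).round(1),((p[2]-b[2]+90)%180-90).round(1)
ims=[]
for c in('top','side'):
    im,d=ctrl.get_image(c);ims.append(im)
    mb=regs(c,'base',0);mo=regs(c,'board',0)
    p=fit({c:mb},STAND,(439,-177,-97),8);b=fit({c:mo|mb},BOARD+[STAND[0]*[1,1,1]+[26,0,8]],(442.3,-151,-97.2))
    sp=fit({c:regs(c,'spare',0)},STAND,(593,-115,21))
    print(c,p,b,'local',loc(p,b),'spare',sp)
a=cv2.resize(ims[0][190:290,240:360],(480,400),interpolation=cv2.INTER_CUBIC);b=cv2.resize(ims[1][215:290,170:255],(453,400),interpolation=cv2.INTER_CUBIC)
cv2.imwrite('pics/f.png',cv2.resize(np.hstack([a,b]),(800,343)))
E
```

```text
19.9333 [438.33188149   3.77815674 213.4401788 ]
top [ 4.3866e+02 -1.7416e+02 -9.6830e+01  6.0000e-02] [ 4.4239e+02 -1.4968e+02 -9.7220e+01  5.0000e-02] local (array([24.8, -0.6]), np.float64(0.4)) spare [ 5.9299e+02 -1.1511e+02  2.3390e+01  1.3000e-01]
side [ 4.4015e+02 -1.7253e+02 -9.7590e+01  1.3000e-01] [ 4.4236e+02 -1.5225e+02 -9.6860e+01  7.0000e-02] local (array([20.4,  0.2]), np.float64(-0.7)) spare [ 5.9261e+02 -1.1970e+02  2.0340e+01  5.0000e-02]
```

View pics/f.png

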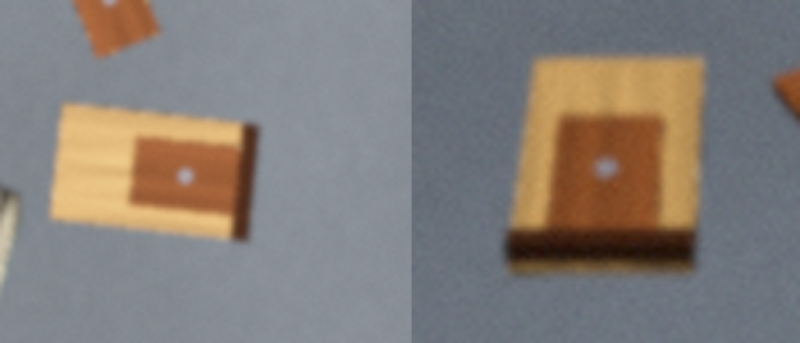

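```bash
python3 -c "
from cell import ctrl
print(ctrl.finish_job(),ctrl.read_state()['clock'])"
```

```text
the job is handed in; nothing more can be done
the job is handed in; nothing more can be done
```

I let the feet-up base go about 25 mm past the ramp edge. It tipped over by itself and landed on its feet on the mat. I then picked it up, set it feet down on the gluing board, slid it into the stop bar, let go and backed the arm away. The job was handed in at about 20 s.

**Snug:** I pushed until the base stopped moving and the force rose to about 9 N. The grip was still pressing it towards the bar when I let go. The top-camera fit puts its middle 24.8 mm from the board's middle, against 26 mm ideal, which is within the measuring error. The side-camera fit gave 20.4 mm, which disagrees. I did not rely on it, because the bar hides that end of the base and the pictures show it against the bar.

**Midway and square:** It is within 0.6 mm of the middle. The two cameras gave a tilt of +0.4° and -0.7°.

**Other objects:** The spare's position fitted to within about 2 mm of where it was at the start, while its fitted angle varied by about 2°. I did not re-measure the skull, bone and tape at the end. None of the moves was planned to go near them.

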